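Set and bleed the dosing pump

TASK

Get the dosing pump head ready for priming: first turn the dose dial until its pointer stands at the tip of the set-point tab, and let go of it. Then screw the bleed cap down (clockwise) until it bottoms out, back it off a quarter turn so that air can bleed, and keep hold of it there: the program finishes while the gripper still holds the cap, at rest. Leave the tab and the small parts lying round the pump where they are.

Things in the scene. Friction and masses are not known exactly. Their poses are not given: they have to be found in the camera images.
- pump_head: grey painted pump head, 88 x 196 mm and 60 mm high, on a 105 x 220 x 10 mm dark steel base plate fixed to the bench. Origin: centre of its underside, z up; at yaw 0 its long side runs along y. On its flat top (z = 60 mm) stand the dose dial (axis at x 0, y +65 mm) and the bleed cap (axis at x 0, y -65 mm).
- dose_dial (a joint): angle (rad) of the dose dial about its upright axis, counterclockwise from above positive; at 0 its pointer looks along the pump head's +x. The pointer direction is pump head yaw + this value. It stays where it is left (friction about 0.06 N m), free to turn within +-2.6 rad
- dial_grip (a point): on the dial's axis, 84 mm above the bench, in the grip bar. The dial is a black skirt, 46 mm across, 62 to 68 mm above the bench, with an upright bar 44 mm long, 14 mm wide, 68 to 92 mm above the bench, along the pointer direction; a white line marks its pointer half, a nose on the skirt is the pointer. Under it lies a pale scale disc, 84 mm across, with ticks every 10 degrees
- dial_pointer (a point): point 29 mm out from the dial's axis in the pointer direction, 67 mm above the bench, just off the nose; turns with the dial
- setpoint_tab (a joint): angle (rad) of the set-point tab about the dial's axis, same sign and zero as the dial: the dial is set when both angles are equal. The tab is clamped (stiff); it is not to be moved
- tab_tip (a point): tip of the set-point tab, a flat dark steel arrow, 13 mm long, 7 mm wide, 3 mm thick, lying on the scale disc and pointing at the axis. The point lies 29 mm from the dial's axis, 65 mm above the bench, so it meets point dial_pointer in plan when the dial is set
- bleed_cap (a joint): angle (rad) of the bleed cap about its upright axis: 0 = bottomed out (hard stop), grows counterclockwise from above as it is unscrewed; a quarter turn is 1.57. It starts loose, between 0.7 and 2.4. Thread friction about 0.08 N m; it stays where it is left; it cannot come off (stop at 5 rad)
- cap_lift: the bleed cap: a round ribbed grey plastic cap, 41 mm across and 32 mm high, with a low rib across its top whose one half has a white line, to see it turn. This frame rises with the cap but does not turn with it: origin on the cap's axis at its lower rim, 70 mm above the bench when bottomed out; the cap rises 3.6 mm a turn. Its rim is 6 mm over a flat flange
- cap_grip (a point): point on the cap's axis, 20 mm above its lower rim (90 mm above the bench when bottomed out)
- spare_nozzle: loose pale plastic nozzle, 34 mm across, 52 mm tall, standing behind the pump head. Origin: centre of its underside
- gasket: loose pale flat ring, 51 mm across, 6 mm thick, lying behind the pump head. Origin: centre of its underside
- hex_key: loose black L-shaped hex key, 57 x 85 x 6 mm, lying to the right of the pump head. Origin: centre of its underside

How it is judged:
By the outcome, as a careful person would: the job done as asked, in the order asked, and still so for the second after the job is handed in, while the arm keeps its last pose, push and grip.
It also fails if it takes over 72 s, if anything falls off the work surface, if the arm or the gripper's body presses on something with over 40 N, if the wrist force passes 120 N, or if a joint passes its speed limit or range.

ROBOT

A 6-joint arm with a two-finger parallel gripper is mounted at the origin on a cart in front of the work surface, level with it; the furniture and walls round the work are solid. World frame = base frame: x ahead of the robot, y to its left, z up, the work surface at z = 0. Lengths are in m, angles in rad, forces in N, time in s.
With the tool pointing down it reaches from about 0.325 to 0.9 m from the base axis. Payload 6.1 kg.
Tool frame: the origin (TCP) lies at the very end of the fingers, on their centre line; the grasp point (between the pads) lies 19 mm behind it; x points along the fingers, z is the direction in which the jaws open and shut, and the axes are right-handed (so a half turn about x gives the same grasp; the last joint's range is limited). The gripper opens to 87 mm and grips with 3 to 60 N. Pads are 19 mm wide; open, the fingers measure 117 mm over their backs; the gripper's body (75 mm by 190 mm) begins 51 mm behind the grasp point.
Start: joints at [-1.266, 0.22, 1.526, -0, 1.395, -0.126], TCP at [0.261, -0.568, 0.223] pointing down, gripper open.
Joint ranges: [-2.98, 2.98], [-0.91, 2.08], [0.09, 2.57], [-1.24, 4.39], [0.2, 2.65], [-2.68, 2.68]. Speed limits (rad/s): [2.57, 2.57, 3.01, 3.14, 3.14, 3.14].

INTERFACE

Orientations are given as a 3x3 rotation matrix whose columns are the frame's x, y, z axes.
In Python, from workcell import bot gives the robot as it stands.
- The arm moves only by the tool play_rows, never from a script. Its argument "plan" is a list of rows, each a list of 2 entries, a list of its own where there are three numbers: the shift along the tool's x, y, z in cm, then the turn about the tool's x in degrees. In form: [[[tx, ty, tz], twist], ...]. A call has 1 to 10 rows; each row is the pose to reach, as a shift and turn from the pose commanded when the call began, along the tool's axes at that moment; what a row does not reach only later rows make up. A row lasts 1/12 s, in which the tool goes at most 41.7 mm and 7.16 degrees, less where a joint would pass 70% of its speed; a pose out of reach is approached as far as the arm can. A call with a gripper value outside its range is refused whole. "gripper" is the opening, from 0 (shut) to 1 (fully open), set as the call begins (left out, the last holds). The fingers move at their own pace and stop on an object; "force" is the grip in N (left out, the last holds). Time passes only in rows, so rows that repeat a pose let the fingers close. It gives the time, the measured TCP pose, the force and the opening at its end, in the units of the state.
- bot.sense(): the state, without advancing time (a new reading comes with each control period).
- bot.read_camera(name): name is "scene" or "top" or "wrist"; returns a dict with "color" (420x560x3 uint8, red, green, blue), "fov_y" (degrees; the focal length in pixels is half the picture's height over the tangent of half this angle, whatever the lens; pixels are square), "cx", "cy" (the principal point, pixels), "pose" (4x4, takes a point from camera to world coordinates); the wrist camera has in their place "tool_from_camera" (4x4, takes a point from camera to tool coordinates, whose origin is the TCP and whose axes are the tool frame's). Camera axes: x right, y up, looking along -z (the intrinsics and any distortion apply to the point x, -y, -z); pixel columns grow to the right and rows downward; lengths in m; the calibration is good to about 2 mm. A picture is of the moment at which its call begins: read the wrist's pose just before it. There is no depth.
- bot.hand_in(): hands the job in, once; it reports no verdict.
The state is a dict: "time_s": time; "joint_pos": joint angles; "joint_vel": joint speeds; "effort": joint torques, N m; "tcp_pos": TCP position; "orientation": TCP orientation; "force": force on the tool from outside, world axes, zero at the start; "ft_torque": the same for the moment, N m; "finger_gap": opening from 0.0 (shut) to 1.0 (fully open).
Only numpy, scipy, OpenCV 4.12 (cv2) and the standard library are available. Lean on these libraries where they do the work, as an engineer would, in place of code of your own. Each camera call takes 0.05 s, during which the arm holds its last target.

## Working session

There is one attempt and no reset: what is moved stays moved. The work goes in short steps, Python scripts to look and compute and a tool call to move; the robot and the scene stay as the last step left them, time stands still between calls to the robot, and variables do not carry over. Pictures are saved under pics/ and viewed, and the job is handed in when it is done.

Besides the shell and the picture viewer there is one more tool, called after "Call:" as a command line: name --argument value ..., lists and objects as JSON in quotes. play_rows: Moves the arm, as the interface text tells. Its arguments: {"type":"object","properties":{"plan":{"type":"array","items":{"type":"array"}},"gripper":{"type":"number"},"force":{"type":"number"}},"required":["plan"]}

```bash
ls; mkdir -p pics
python3 - <<'E'
from workcell import bot
import cv2,numpy as np
s=bot.sense();print(s)
for n in ["scene","top","wrist"]:
    c=bot.read_camera(n);print(n,{k:(np.round(v,4).tolist() if hasattr(v,'tolist') else v) for k,v in c.items() if k!="color"})
    cv2.imwrite(f"pics/{n}0.png",c["color"][:,:,::-1])
E
```

```text
pics
{'time_s': 0.0, 'joint_pos': array([-1.26611070e+00,  2.21224581e-01,  1.52759121e+00, -8.32025245e-06,
        1.39471649e+00, -1.26129049e-01]), 'joint_vel': array([-5.70943187e-04,  8.44363805e-04,  3.06748989e-04,  7.19214735e-05,
        6.57260201e-04, -4.63914548e-04]), 'effort': array([ 4.52753629e-04, -4.94608569e+01, -3.87380469e+01,  6.99296035e-02,
        5.71049948e-02, -1.10305123e-04]), 'tcp_pos': array([ 0.2607977 , -0.56730769,  0.22144876]), 'orientation': array([[-5.89689155e-04,  9.08625292e-01,  4.17611939e-01],
       [ 1.84783210e-03,  4.17612289e-01, -9.08623443e-01],
       [-9.99998119e-01,  2.35871356e-04, -1.92524842e-03]]), 'force': array([-0.20267745, -0.01423159, -0.31094216]), 'ft_torque': array([ 0.0427814 , -0.01552344,  0.01177953]), 'finger_gap': 1.003372292347268}
scene {'fov_y': 43.4621032318547, 'cx': 275.36522697238837, 'cy': 209.0230820887996, 'pose': [[-0.8323, 0.3432, -0.4354, 0.162], [-0.5544, -0.523, 0.6474, 0.216], [-0.0055, 0.7802, 0.6255, 0.6432], [0.0, 0.0, 0.0, 1.0]]}
top {'fov_y': 54.900828429523465, 'cx': 286.84133965578985, 'cy': 212.1134941754466, 'pose': [[-0.0263, 0.997, -0.0724, 0.4778], [-0.9994, -0.0277, -0.0194, -0.3417], [-0.0214, 0.0718, 0.9972, 0.9126], [0.0, 0.0, 0.0, 1.0]]}
wrist {'fov_y': 65.68800420930502, 'cx': 274.5988532740998, 'cy': 202.39572925135792, 'tool_from_camera': [[-0.0014, 0.288, -0.9576, -0.1618], [-0.0001, 0.9576, 0.288, 0.0793], [1.0, 0.0005, -0.0013, 0.0014], [0.0, 0.0, 0.0, 1.0]]}
```

View pics/scene0.png

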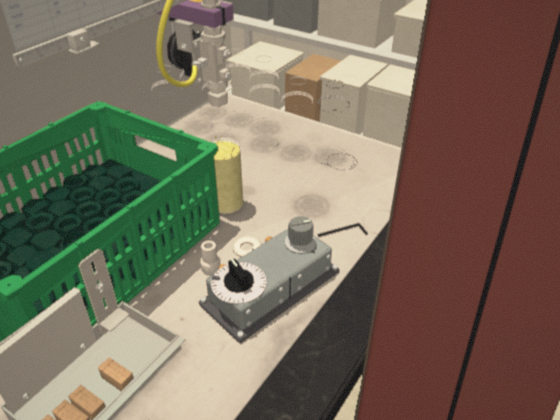

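View pics/top0.png

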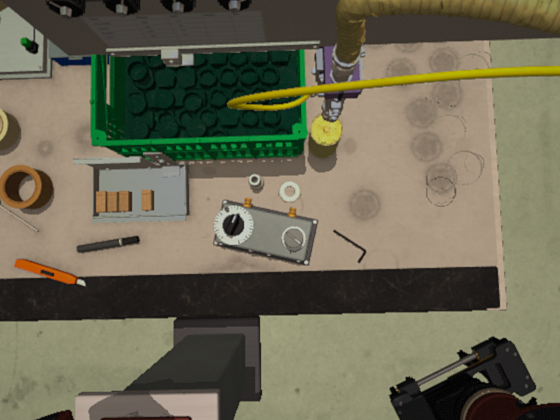

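View pics/wrist0.png

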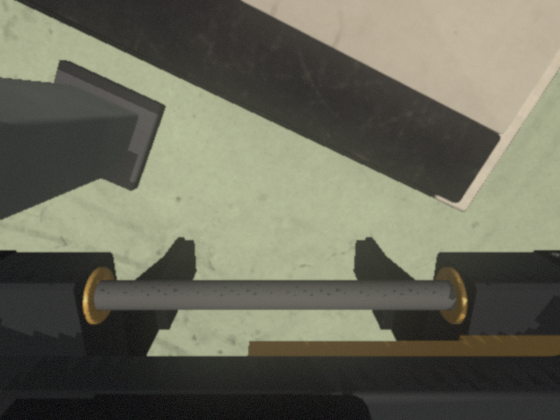

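```bash
cat > h.py <<'E'
from workcell import bot
import cv2,numpy as np
def cam(n):
    s=bot.sense(); c=bot.read_camera(n)
    if n=="wrist":
        T=np.eye(4);T[:3,:3]=s["orientation"];T[:3,3]=s["tcp_pos"];c["pose"]=T@c["tool_from_camera"]
    return c
def proj(c,P):
    p=np.linalg.inv(c["pose"])@np.append(P,1);f=210/np.tan(np.radians(c["fov_y"])/2)
    return c["cx"]+f*p[0]/-p[2], c["cy"]+f*-p[1]/-p[2]
def ray(c,u,v,z):
    f=210/np.tan(np.radians(c["fov_y"])/2)
    d=c["pose"][:3,:3]@np.array([(u-c["cx"])/f,-(v-c["cy"])/f,-1]);o=c["pose"][:3,3]
    return o+d*(z-o[2])/d[2]
def save(c,name,crop=None,k=1):
    im=c["color"][:,:,::-1]
    if crop: x0,y0,x1,y1=crop; im=cv2.resize(im[y0:y1,x0:x1],None,fx=k,fy=k,interpolation=cv2.INTER_CUBIC)
    cv2.imwrite("pics/"+name,im)
E
python3 - <<'E'
from h import *
c=cam("top"); save(c,"topz.png",(205,190,325,270),6)
s=bot.sense()
print("tcp",proj(c,s["tcp_pos"]), "base",proj(c,[0,0,0]),proj(c,[0,0,.3]))
print("dial",ray(c,233,225,.068),"cap",ray(c,293,238,.105))
E
```

```text
tcp (np.float64(435.6349231546901), np.float64(369.0766792554235)) base (np.float64(145.00093754067103), np.float64(464.8338359748203)) (np.float64(67.76021782645688), np.float64(579.5913959867161))
dial [ 0.51517208 -0.21171858  0.068     ] cap [ 0.48436162 -0.33691265  0.105     ]
```

View pics/topz.png

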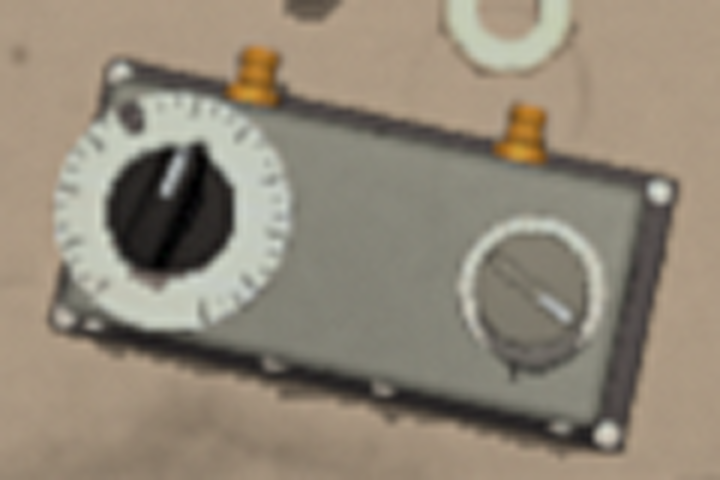

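Run:
```python
from h import *
c=cam("top")
q=lambda u,v,z: ray(c,205+u/6-.5+.08,190+v/6-.5+.08,z)
b=[q(*p,.012) for p in [(120,72),(660,190),(607,433),(62,317)]]
for x in b: print(x.round(4))
ctr=np.mean(b,0);v=(b[0]+b[3]-b[1]-b[2]);w=b[0]+b[1]-b[2]-b[3]
print(ctr,np.degrees(np.arctan2(-v[0],v[1])),np.degrees(np.arctan2(w[1],w[0])))
yaw=np.arctan2(-v[0],v[1])
for s in (65,-65): print(ctr[:2]+s/1000*np.array([-np.sin(yaw),np.cos(yaw)]))
d=q(173,211,.063);print("disc",d, "cap flange", q(533,290,.066))
t=q(132,117,.065);print("tab",np.degrees(np.arctan2(*(t-d)[1::-1])))
t=q(197,145,.067);print("ptr",np.degrees(np.arctan2(*(t-d)[1::-1])))
s=bot.sense();print(s["tcp_pos"])
```

```text
[ 0.5708 -0.185   0.012 ]
[ 0.5211 -0.3854  0.012 ]
[ 0.432  -0.3631  0.012 ]
[ 0.4799 -0.162   0.012 ]
[ 0.50092462 -0.27388593  0.012     ] -13.667184373859943 -14.134843058039142
[ 0.51628293 -0.21072643]
[ 0.48556631 -0.33704543]
disc [ 0.51590389 -0.21183182  0.063     ] cap flange [ 0.48483597 -0.33754879  0.066     ]
tab 22.171590400067608
ptr -22.539818285848753
[ 0.26090731 -0.5676166   0.22200707]
```

Run:
```python
from h import *
c=cam("top");w=cam("wrist");s=cam("scene")
for z in (0.,-.4,-.8):
    print(z,"top",[ray(c,*p,z)[:2].round(3).tolist() for p in [(175,320),(260,318),(260,398)]],"wrist",[ray(w,*p,z)[:2].round(3).tolist() for p in [(60,62),(163,105),(137,188)]])
print("top redblock",[(z,ray(c,150,397,z)[:2].round(3).tolist()) for z in (0,.2,.4,.6)])
for z in (.0,.2,.4,.6): print(z,"scene",ray(s,400,200,z)[:2].round(3))
for z in (.3,.4,.5,.6): print(z,"scene",ray(s,380,300,z)[:2].round(3),ray(s,420,20,z)[:2].round(3))
for z in (.2,.4,.6): print(proj(c,[.2608,-.567,z]))
```

```text
0.0 top [[0.309, -0.068], [0.31, -0.258], [0.137, -0.254]] wrist [[0.276, -0.305], [0.281, -0.422], [0.176, -0.425]]
-0.4 top [[0.236, 0.052], [0.236, -0.221], [-0.013, -0.216]] wrist [[0.217, -0.064], [0.225, -0.303], [0.011, -0.309]]
-0.8 top [[0.162, 0.172], [0.162, -0.185], [-0.162, -0.178]] wrist [[0.157, 0.176], [0.17, -0.184], [-0.154, -0.193]]
top redblock [(0, [0.143, -0.011]), (0.2, [0.217, -0.084]), (0.4, [0.29, -0.156]), (0.6, [0.363, -0.229])]
0.0 scene [ 0.418 -0.61 ]
0.2 scene [ 0.339 -0.353]
0.4 scene [ 0.259 -0.096]
0.6 scene [0.179 0.161]
0.3 scene [ 0.257 -0.085] [ 0.488 -0.76 ]
0.4 scene [0.229 0.003] [ 0.393 -0.476]
0.5 scene [0.202 0.091] [ 0.298 -0.191]
0.6 scene [0.174 0.178] [0.203 0.093]
(np.float64(430.9100948482152), np.float64(365.0960106876431))
(np.float64(485.9054984285337), np.float64(415.4032266160575))
(np.float64(616.1257444631608), np.float64(534.5226004005913))
```

Call:
play_rows --plan '[[[0,38,-21.7],47],[[0,38,-21.7],47],[[0,38,-21.7],47],[[0,38,-21.7],47],[[0,38,-21.7],47],[[0,38,-21.7],47],[[0,38,-21.7],47],[[0,38,-21.7],47],[[0,38,-21.7],47],[[0,38,-21.7],47]]'

```text
time_s: 1.23
tcp_pos: [0.4991, -0.2347, 0.2229]
orientation: [[0.001, 0.925, -0.38], [-0.0, -0.38, -0.925], [-1.0, 0.001, 0.0]]
force: [0.9, -0.3, 0.5]
finger_gap: 0.999
```

Call:
play_rows --plan '[[[0,0,0],0],[[0,0,0],0]]'

```text
time_s: 1.4
tcp_pos: [0.4992, -0.2345, 0.2226]
orientation: [[0.0, 0.927, -0.375], [-0.0, -0.375, -0.927], [-1.0, 0.0, 0.0]]
force: [-0.6, -0.6, 0.6]
finger_gap: 1.001
```

Run:
```python
from h import *
c=cam("wrist"); save(c,"w1.png");s=bot.sense();print(s)
c=cam("scene"); save(c,"s1.png")
```

```text
{'time_s': 1.45, 'joint_pos': array([-5.84719007e-01,  4.50603009e-02,  1.71981227e+00, -6.70837498e-04,
        1.37668456e+00,  1.37334332e+00]), 'joint_vel': array([-0.0452743 , -0.00053602,  0.0032322 , -0.0045025 , -0.00071313,
       -0.00109754]), 'effort': array([  1.5808931 , -41.00201368, -38.75034928,   0.23732593,
        -0.05728565,   0.05933311]), 'tcp_pos': array([ 0.49843844, -0.23594425,  0.22257449]), 'orientation': array([[-3.33672502e-04,  9.25993877e-01, -3.77538381e-01],
       [-5.68511543e-04, -3.77538516e-01, -9.25993707e-01],
       [-9.99999783e-01, -9.43437097e-05,  6.52412430e-04]]), 'force': array([-1.05578739, -0.72543525,  0.37197443]), 'ft_torque': array([0.01517903, 0.06620377, 0.01209403]), 'finger_gap': 1.0002726430023947}
```

View pics/w1.png

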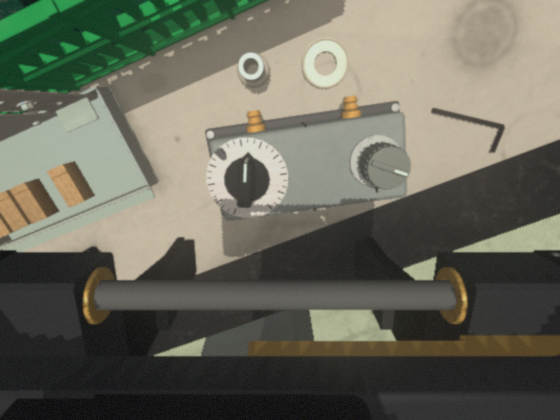

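View pics/s1.png

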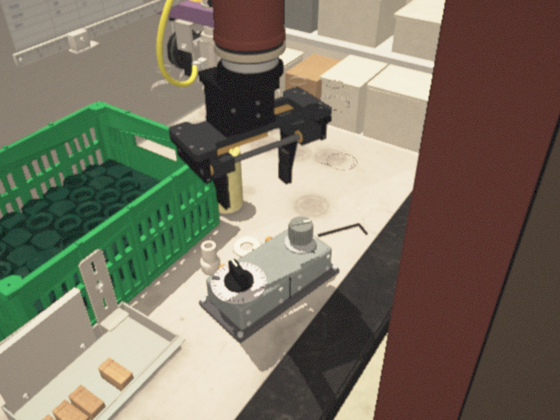

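Run:
```python
from h import *
c=cam("wrist"); save(c,"w1z.png",(195,125,295,225),6);save(c,"w1c.png",(340,125,420,205),6)
```

```text
(no output)
```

View pics/w1z.png

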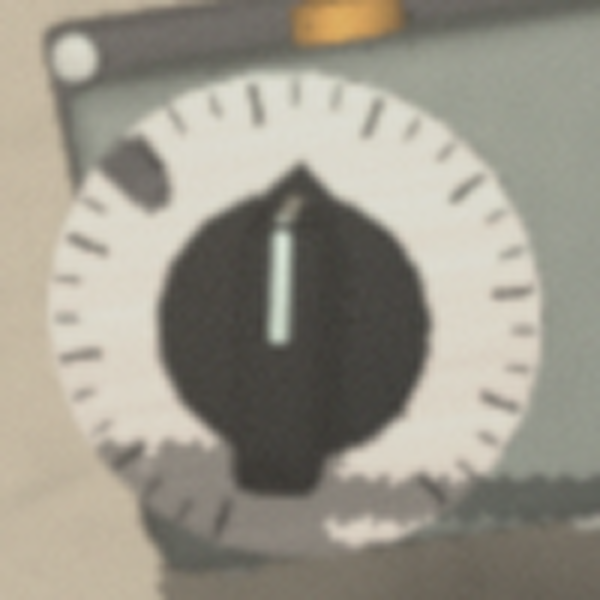

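View pics/w1c.png

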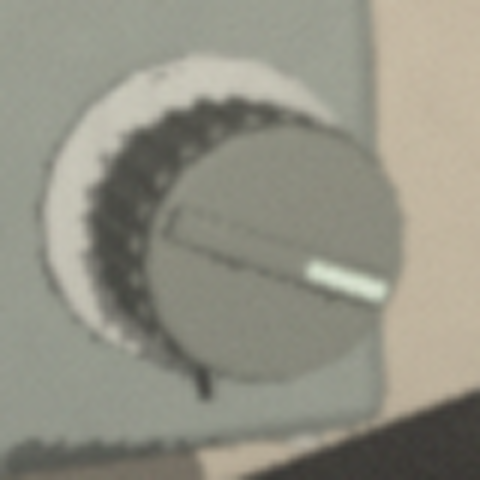

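Run:
```python
from h import *
c=cam("wrist")
q=lambda u,v,z: ray(c,195+u/6-.42,125+v/6-.42,z)
e=[q(*p,.062) for p in [(48,310),(543,310),(295,72),(295,555)]]
print([x.round(4).tolist() for x in e],np.linalg.norm(e[0]-e[1]),np.linalg.norm(e[2]-e[3]))
d=np.mean(e,0);print("ctr",d)
for n,p,z in [("tab",(153,207),.065),("tabback",(118,152),.065),("ptr",(300,163),.067)]:
    t=q(*p,z);print(n,t,np.linalg.norm((t-d)[:2]),np.degrees(np.arctan2(*(t-d)[1::-1])))
a=q(282,232,.092);b=q(279,345,.092);print("line",np.degrees(np.arctan2(*(a-b)[1::-1])),a,b)
a=q(245,490,.068+.0);print(a)
# cap
q=lambda u,v,z: ray(c,340+u/6-.42,125+v/6-.42,z)
print("captop", q(276,252,.104), "flange",q(190,215,.064))
a=q(375,290,.105);b=q(175,222,.105);print("capline",np.degrees(np.arctan2(*(a-b)[1::-1])))
```

```text
[[0.5353, -0.1757, 0.062], [0.5036, -0.2527, 0.062], [0.5555, -0.2301, 0.062], [0.4796, -0.1964, 0.062]] 0.0832790907699938 0.0830735603970923
ctr [ 0.51850587 -0.21376726  0.062     ]
tab [ 0.54461045 -0.2001031   0.065     ] 0.029464527216094702 27.629316172130324
tabback [ 0.55492915 -0.19865727  0.065     ] 0.03943306989163755 22.530839253210452
ptr [ 0.54219468 -0.22559811  0.067     ] 0.026478836528110533 -26.53882686778323
line -25.54730688205225 [ 0.53605297 -0.22226377  0.092     ] [ 0.5202701  -0.21471972  0.092     ]
[ 0.49521832 -0.19468277  0.068     ]
captop [ 0.48704201 -0.33895907  0.104     ] flange [ 0.48631922 -0.33767018  0.064     ]
capline -130.77977071767378
```

Call:
play_rows --plan '[[[3,0.8,-2.7],4],[[6,0.8,-2.7],4],[[9,0.8,-2.7],4],[[10.8,0.8,-2.7],4],[[10.8,0.8,-2.7],4],[[10.8,0.8,-2.7],4]]'

```text
time_s: 2.1
tcp_pos: [0.5145, -0.2154, 0.1137]
orientation: [[-0.002, 0.895, -0.445], [0.001, -0.445, -0.895], [-1.0, -0.003, -0.0]]
force: [-0.5, 0.2, 1.0]
finger_gap: 1.002
```

Run:
```python
from h import *
c=cam("wrist"); save(c,"w2.png");s=bot.sense();print(s["tcp_pos"],s["orientation"],s["joint_vel"])
```

```text
[ 0.5158469  -0.21590383  0.11542985] [[ 5.94121946e-04  8.95516127e-01 -4.45028665e-01]
 [-4.45856339e-04 -4.45028462e-01 -8.95516314e-01]
 [-9.99999724e-01  7.30464747e-04  1.34870366e-04]] [ 0.00730042 -0.02410742 -0.0276242   0.000343   -0.00269101  0.00190187]
```

View pics/w2.png

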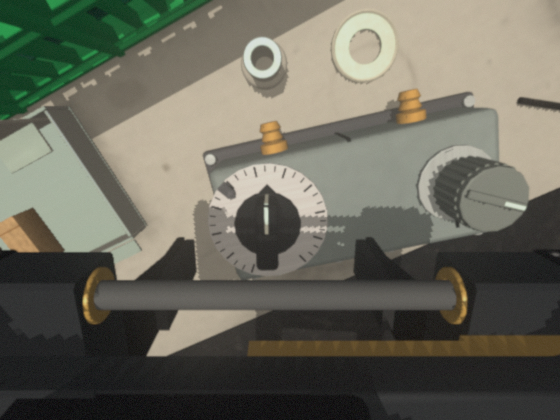

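Run:
```python
from h import *
c=cam("wrist"); save(c,"w2z.png",(200,160,335,280),5.8)
print([bot.sense()["tcp_pos"].round(4).tolist() for _ in range(3)])
```

```text
[[0.5166, -0.2161, 0.1164], [0.5166, -0.2161, 0.1164], [0.5166, -0.2161, 0.1164]]
```

View pics/w2z.png

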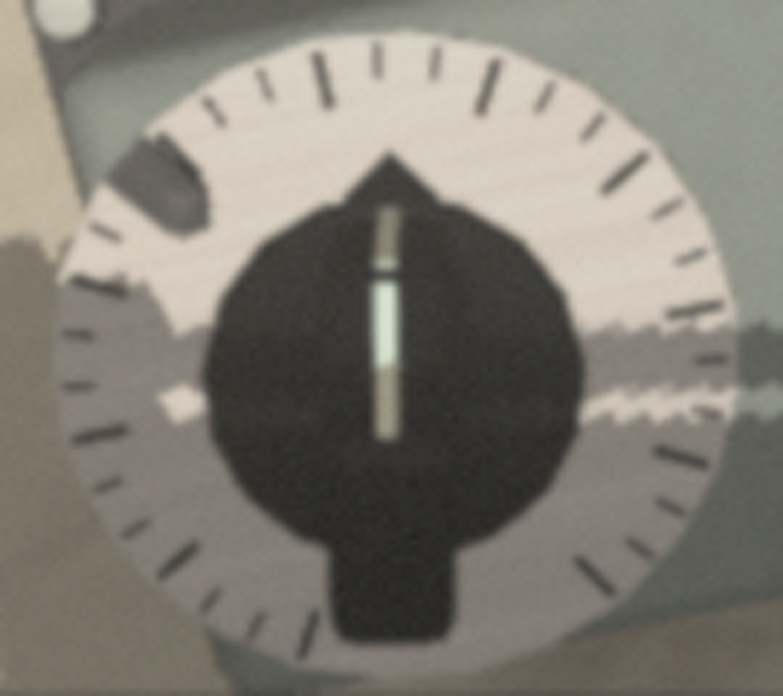

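Run:
```python
from h import *
from scipy.optimize import least_squares
c=cam("wrist")
k=5.8
q=lambda u,v,z: ray(c,200+(u+.5)/k-.5,160+(v+.5)/k-.5,z)
e=np.array([q(*p,.062) for p in [(57,350),(738,350),(390,30),(397,678),(155,128),(630,115),(595,605)]])
r=least_squares(lambda x:np.hypot(*(e[:,:2]-x[:2]).T)-x[2],[.517,-.213,.042]);d=r.x;print(d,r.fun*1000)
ang=lambda p,z:(lambda t:(round(np.degrees(np.arctan2(t[1]-d[1],t[0]-d[0])),2),round(1000*np.hypot(t[1]-d[1],t[0]-d[0]),1)))(q(*p,z))
for p in [(100,287),(323,80),(488,88),(625,173),(695,310),(682,457),(597,577),(310,633),(180,560),(100,435),(215,110),(105,232)]: print("tick",p,ang(p,.062))
for p in [(132,160),(115,185),(150,135),(208,190),(210,215),(190,237),(219,223),(205,228)]: print("tab",p,ang(p,.065))
print("ptr",ang((390,152),.067),"tail",ang((393,640),.08))
a=q(387,275,.092);b=q(386,435,.092);print("line",np.degrees(np.arctan2(*(a-b)[1::-1])),a,b)
print(bot.sense()["tcp_pos"])
```

```text
[ 0.51873266 -0.21305644  0.04144471] [-0.08138056  0.07757118  0.07557917  0.83508616 -0.30028666  0.3240508
 -0.93062008]
tick (100, 287) (np.float64(47.4), np.float64(37.1))
tick (323, 80) (np.float64(-13.11), np.float64(36.6))
tick (488, 88) (np.float64(-43.72), np.float64(36.3))
tick (625, 173) (np.float64(-74.33), np.float64(36.5))
tick (695, 310) (np.float64(-104.81), np.float64(36.8))
tick (682, 457) (np.float64(-134.88), np.float64(37.1))
tick (597, 577) (np.float64(-164.65), np.float64(37.6))
tick (310, 633) (np.float64(136.12), np.float64(37.6))
tick (180, 560) (np.float64(106.67), np.float64(37.6))
tick (100, 435) (np.float64(77.05), np.float64(37.7))
tick (215, 110) (np.float64(6.95), np.float64(38.4))
tick (105, 232) (np.float64(37.19), np.float64(38.8))
tab (132, 160) (np.float64(22.38), np.float64(40.7))
tab (115, 185) (np.float64(27.57), np.float64(40.5))
tab (150, 135) (np.float64(17.22), np.float64(41.2))
tab (208, 190) (np.float64(16.95), np.float64(31.9))
tab (210, 215) (np.float64(20.78), np.float64(29.7))
tab (190, 237) (np.float64(27.77), np.float64(29.9))
tab (219, 223) (np.float64(20.82), np.float64(28.3))
tab (205, 228) (np.float64(23.93), np.float64(29.1))
ptr (np.float64(-25.27), np.float64(28.2)) tail (np.float64(152.92), np.float64(27.2))
line -27.168410754688257 [ 0.53789423 -0.2221272   0.092     ] [ 0.52207292 -0.21400717  0.092     ]
[ 0.51694197 -0.21603314  0.11676627]
```

Call:
play_rows --plan '[[[0,0,-0.3],0],[[1.5,0,-0.3],0],[[3,0,-0.3],0],[[4,0,-0.3],0],[[4.3,0,-0.3],0],[[4.3,0,-0.3],0],[[4.3,0,-0.3],0]]'

```text
time_s: 2.83
tcp_pos: [0.5177, -0.212, 0.0722]
orientation: [[0.001, 0.896, -0.443], [-0.0, -0.443, -0.896], [-1.0, 0.001, 0.0]]
force: [0.0, -0.5, -0.5]
finger_gap: 1.002
```

Run:
```python
from h import *
c=cam("wrist"); save(c,"w3.png");s=bot.sense();print(s["tcp_pos"],s["force"],s["ft_torque"])
```

```text
[ 0.51785508 -0.21215224  0.07249996] [ 0.39669083 -0.35693628  0.38665825] [ 0.0745122  -0.01403799  0.01479526]
```

View pics/w3.png

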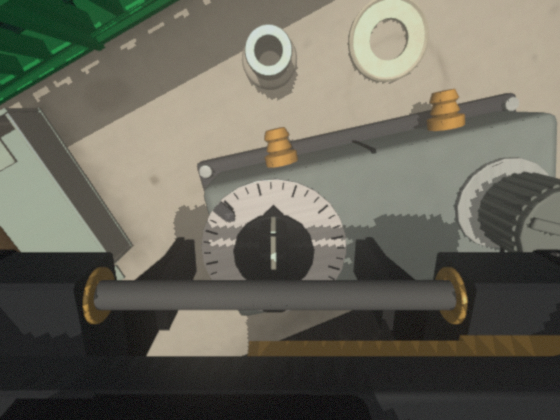

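Call:
play_rows --plan '[[[0,0,0],0],[[0,0,0],0],[[0,0,0],0],[[0,0,0],0],[[0,0,0],0],[[0,0,0],0],[[0,0,0],0],[[0,0,0],0],[[0,0,0],0],[[0,0,0],0]]' --gripper 0 --force 25

```text
time_s: 3.72
tcp_pos: [0.5172, -0.2118, 0.0715]
orientation: [[-0.0, 0.896, -0.443], [0.0, -0.443, -0.896], [-1.0, -0.0, -0.0]]
force: [1.3, 0.2, 0.3]
finger_gap: 0.322
```

Run:
```python
from h import *
c=cam("wrist"); save(c,"w4.png",(180,150,360,280),4.4);s=bot.sense();print(s["tcp_pos"],s["force"],s["ft_torque"],s["finger_gap"])
```

```text
[ 0.51717712 -0.21180662  0.07150233] [0.42597197 0.71273957 0.19143283] [0.08408427 0.01360693 0.00418785] 0.2793775030109087
```

View pics/w4.png

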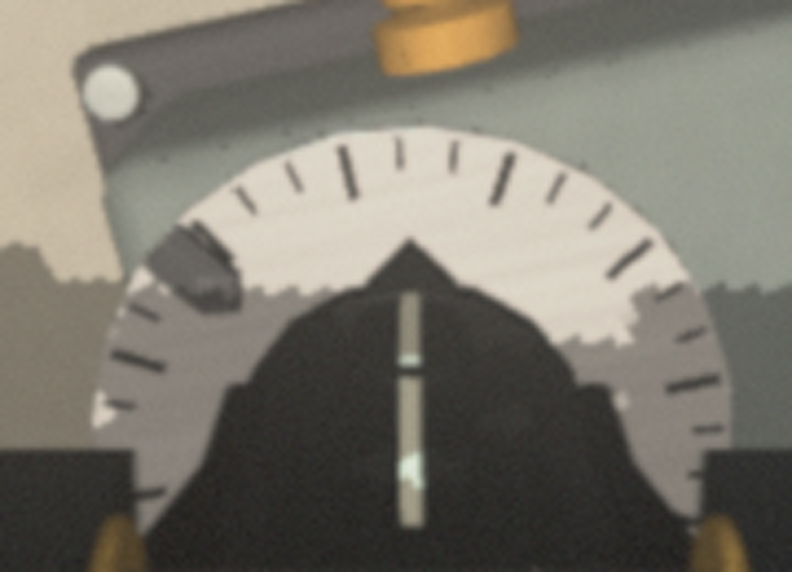

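Call:
play_rows --plan '[[[0,0,0],0],[[0,0,0],0],[[0,0,0],0],[[0,0,0],0],[[0,0,0],0],[[0,0,0],0]]'

```text
time_s: 4.27
tcp_pos: [0.5175, -0.2113, 0.0715]
orientation: [[0.0, 0.896, -0.443], [0.001, -0.443, -0.896], [-1.0, 0.0, -0.001]]
force: [2.6, 4.5, -0.3]
finger_gap: 0.16
```

Run:
```python
from h import *
s=bot.sense();print(s["tcp_pos"],s["orientation"],s["force"],s["ft_torque"],s["finger_gap"])
```

```text
[ 0.51749637 -0.21128101  0.07154002] [[ 4.84020437e-04  8.96416314e-01 -4.43212769e-01]
 [ 7.58689442e-04 -4.43213022e-01 -8.96415998e-01]
 [-9.99999595e-01  9.76228153e-05 -8.94625753e-04]] [ 2.62213514  4.50933398 -0.27741157] [ 0.7777043  -0.44972902  0.01713879] 0.16031070368476277
```

Call:
play_rows --plan '[[[0,0,-0.05],-4],[[0,0,-0.05],-9],[[0,0,-0.05],-14],[[0,0,-0.05],-19],[[0,0,-0.05],-24],[[0,0,-0.05],-29],[[0,0,-0.05],-34],[[0,0,-0.05],-39],[[0,0,-0.05],-43],[[0,0,-0.05],-45]]'

```text
time_s: 5.1
tcp_pos: [0.5175, -0.2107, 0.0715]
orientation: [[0.0, 0.946, 0.324], [0.001, 0.324, -0.946], [-1.0, 0.001, -0.001]]
force: [2.4, 4.8, 0.9]
finger_gap: 0.156
```

Call:
play_rows --plan '[[[0,0,0],0],[[0,0,0],0]]'

```text
time_s: 5.27
tcp_pos: [0.5176, -0.2107, 0.0715]
orientation: [[0.0, 0.947, 0.321], [0.001, 0.321, -0.947], [-1.0, 0.0, -0.001]]
force: [2.1, 5.3, 1.1]
finger_gap: 0.163
```

Run:
```python
from h import *
c=cam("wrist"); save(c,"w5.png",(180,150,360,280),4.4);s=bot.sense();print(s["tcp_pos"],s["force"],s["ft_torque"],s["finger_gap"])
o=s["orientation"];print(np.degrees(np.arctan2(o[1,1],o[0,1])))
```

```text
[ 0.51756235 -0.21065313  0.07154094] [1.47674134 5.35172477 1.06758449] [ 0.90654805 -0.38810799  0.06050577] 0.15881018583754974
18.693305661911072
```

View pics/w5.png

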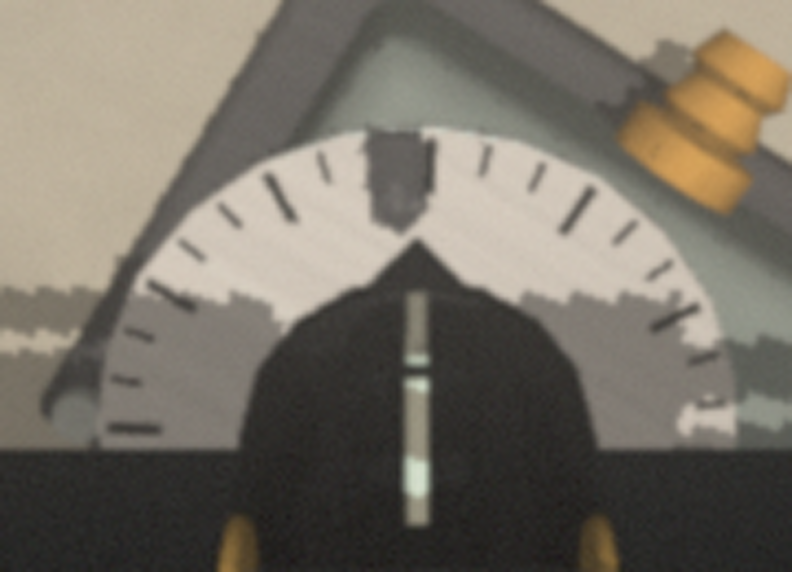

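```bash
cat > ang.py <<'E'
from h import *
from scipy.optimize import least_squares
def solve(c,crop,k,edge,ticks,pts):
    q=lambda u,v,z: ray(c,crop[0]+(u+.5)/k-.5,crop[1]+(v+.5)/k-.5,z)
    e=np.array([q(*p,.062)[:2] for p in edge]);t=np.array([q(*p[:2],.062)[:2] for p in ticks]);ta=np.array([p[2] for p in ticks])
    def f(x):
        a=np.degrees(np.arctan2(t[:,1]-x[1],t[:,0]-x[0]))-ta-x[2]
        a=(a+180)%360-180
        return np.r_[(np.hypot(*(e-x[:2]).T)-.042)*1000,np.radians(a)*37]
    r=least_squares(f,[.5175,-.212,-13.8]);print("ctr,yaw",r.x.round(4),"res mm",r.fun.round(2))
    for n,p,z in pts:
        P=q(*p,z);print(n,p,round(np.degrees(np.arctan2(P[1]-r.x[1],P[0]-r.x[0]))-r.x[2],2),round(1000*np.hypot(*(P[:2]-r.x[:2])),1))
E
python3 - <<'E'
from ang import *
c=cam("wrist");s=bot.sense()
save(c,"w5z.png",(240,170,310,215),11)
# ticks: long tick right of tab at (430,165)= +30, (578,210)=0, (676,318)=-30, (282,198)=60,(172,295)=90,(135,428)=120
solve(c,(180,150),4.4,[(418,126),(150,275),(690,275),(103,420),(735,420)],[(430,165,30),(578,210,0),(676,318,-30),(282,198,60),(172,295,90),(135,428,120)],
 [("ptr",(416,240),.067),("tip",(400,230),.065),("tabback",(394,135),.065)])
E
```

```text
ctr,yaw [  0.5175  -0.2125 -13.896 ] res mm [ 0.18 -1.05 -0.78 -0.81 -0.72  0.29  0.27  0.2  -0.15 -0.29 -0.32]
ptr (416, 240) 33.25 29.1
tip (400, 230) 37.01 29.9
tabback (394, 135) 36.67 41.8
```

View pics/w5z.png

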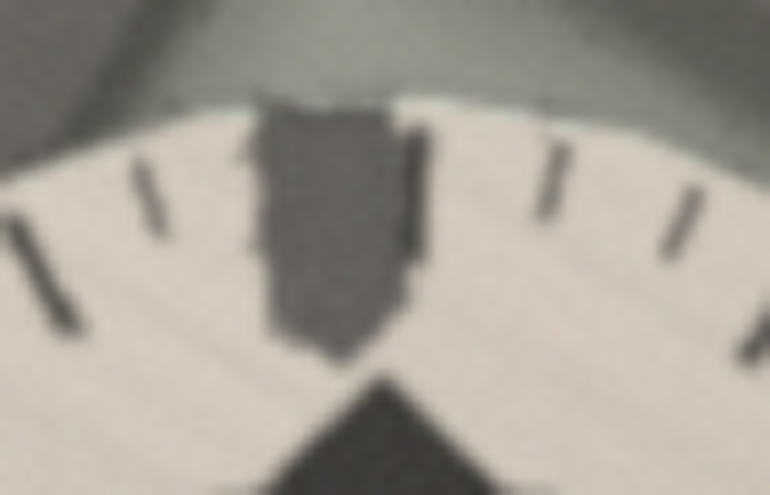

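Call:
play_rows --plan '[[[0,0,0],-2],[[0,0,0],-4],[[0,0,0],-4],[[0,0,0],-4]]'

```text
time_s: 5.7
tcp_pos: [0.5176, -0.2106, 0.0716]
orientation: [[0.0, 0.923, 0.386], [0.001, 0.386, -0.923], [-1.0, 0.001, -0.001]]
force: [2.3, 5.1, 0.7]
finger_gap: 0.159
```

Run:
```python
from ang import *
c=cam("wrist");s=bot.sense()
print(s["tcp_pos"],s["force"],s["ft_torque"]);o=s["orientation"];print(np.degrees(np.arctan2(o[1,1],o[0,1])))
save(c,"w6z.png",(240,160,310,215),11)
```

```text
[ 0.51754499 -0.21060451  0.0715429 ] [2.26886303 5.47207363 0.21432615] [ 0.93741945 -0.31230481  0.10874385]
22.69393385220968
```

View pics/w6z.png

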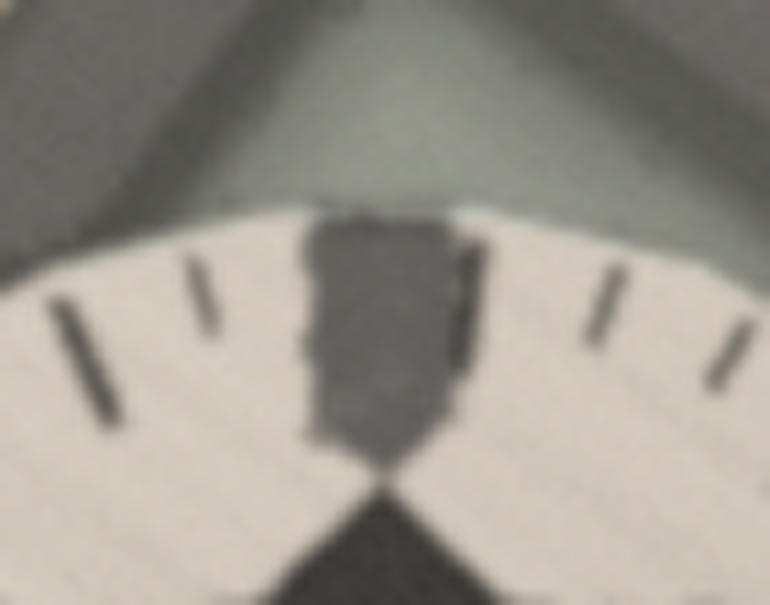

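Call:
play_rows --plan '[[[0,0,0],0],[[0,0,0],0],[[0,0,0],0],[[0,0,0],0],[[0,0,0],0],[[0,0,0],0],[[0,0,0],0],[[0,0,0],0],[[0,0,0],0],[[0,0,0],0]]' --gripper 0.9

```text
time_s: 6.58
tcp_pos: [0.5174, -0.2114, 0.0716]
orientation: [[0.0, 0.923, 0.386], [-0.0, 0.386, -0.923], [-1.0, 0.0, 0.0]]
force: [0.6, 1.4, -0.9]
finger_gap: 0.829
```

Call:
play_rows --plan '[[[-2,0,0],0],[[-4,0,0],0],[[-6,0,0],0],[[-8,0,0],0],[[-9,0,0],0],[[-9,0,0],0],[[-9,0,0],0]]'

```text
time_s: 7.17
tcp_pos: [0.5176, -0.2115, 0.1615]
orientation: [[0.001, 0.923, 0.386], [-0.0, 0.386, -0.923], [-1.0, 0.0, 0.001]]
force: [0.5, -0.2, 0.1]
finger_gap: 0.899
```

Run:
```python
from ang import *
c=cam("wrist");s=bot.sense()
print(s["tcp_pos"],s["finger_gap"],s["joint_pos"])
save(c,"w7.png")
save(c,"w7z.png",(220,100,330,210),5.5)
```

```text
[ 0.51693016 -0.21108529  0.16049977] 0.9007772386745845 [-5.28892322e-01  1.15744159e-01  1.76465986e+00 -3.90179637e-05
  1.26240871e+00  6.45952990e-01]
```

View pics/w7.png

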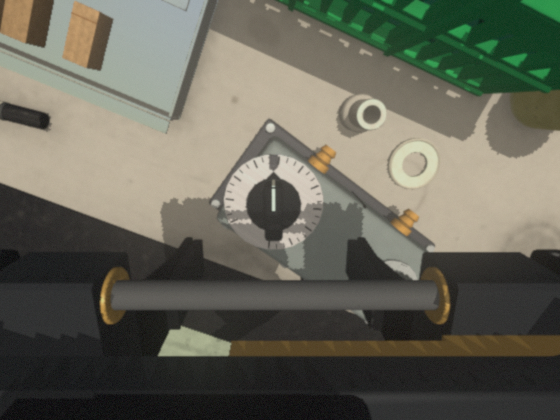

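View pics/w7z.png

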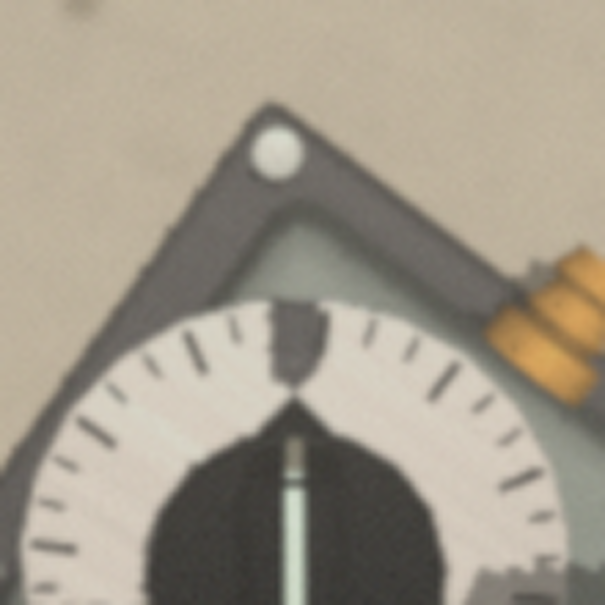

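Call:
play_rows --plan '[[[0,-7.7,10.4],-30],[[0,-7.7,10.4],-60],[[0,-7.7,10.4],-87],[[0,-7.7,10.4],-87],[[0,-7.7,10.4],-87],[[0,-7.7,10.4],-87],[[0,-7.7,10.4],-87],[[0,-7.7,10.4],-87],[[0,-7.7,10.4],-87],[[0,-7.7,10.4],-87]]' --gripper 1

```text
time_s: 8.05
tcp_pos: [0.4855, -0.3362, 0.1591]
orientation: [[-0.003, -0.062, 0.998], [0.003, 0.998, 0.062], [-1.0, 0.003, -0.003]]
force: [-0.3, 0.4, -0.5]
finger_gap: 1.001
```

Call:
play_rows --plan '[[[0,0,0],-7],[[0,0,0],-14],[[0,0,0],-18],[[0,0,0],-18],[[0,0,0],-18]]'

```text
time_s: 8.47
tcp_pos: [0.4858, -0.3364, 0.1598]
orientation: [[-0.002, -0.36, 0.933], [0.002, 0.933, 0.36], [-1.0, 0.003, -0.001]]
force: [-0.7, -0.1, 0.3]
finger_gap: 1.001
```

Run:
```python
from ang import *
c=cam("wrist");s=bot.sense();o=s["orientation"]
print(s["tcp_pos"],o,s["joint_pos"],np.degrees(np.arctan2(o[1,2],o[0,2])))
save(c,"w8.png")
print(proj(c,[.4863,-.3375,.104]))
```

```text
[ 0.48594557 -0.33652562  0.16015545] [[-1.59620866e-03 -3.59504556e-01  9.33141965e-01]
 [ 1.48288991e-03  9.33141276e-01  3.59506828e-01]
 [-9.99997627e-01  1.95759471e-03 -9.56382508e-04]] [-7.39067086e-01  1.93063125e-01  1.67836401e+00  2.17576955e-05
  1.27234415e+00 -1.10681208e+00] 21.0699218137266
(np.float64(274.5126620657641), np.float64(220.3952136036377))
```

View pics/w8.png

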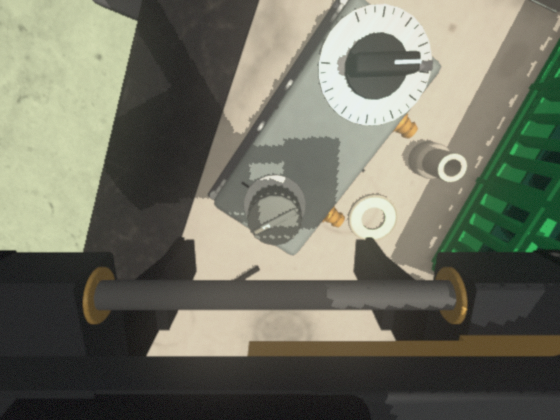

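Run:
```python
from ang import *
c=cam("wrist")
save(c,"w8z.png",(235,165,315,255),6.5)
```

```text
(no output)
```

View pics/w8z.png

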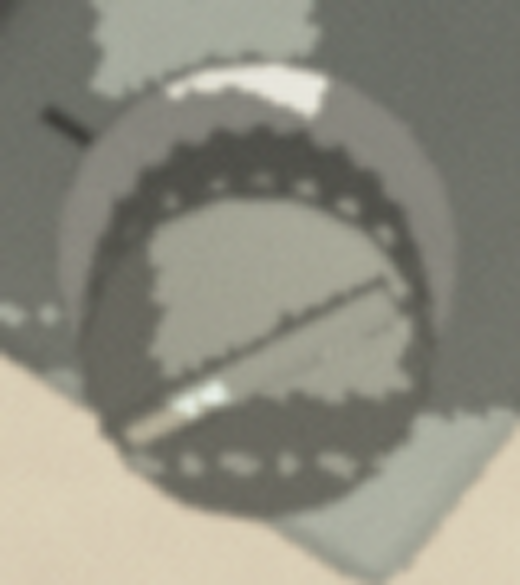

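Call:
play_rows --plan '[[[2.5,-0.1,0],0],[[5,-0.1,0],0],[[7.5,-0.1,0],0],[[8.6,-0.1,0],0],[[8.6,-0.1,0],0],[[8.6,-0.1,0],0]]'

```text
time_s: 9.07
tcp_pos: [0.4866, -0.3378, 0.0754]
orientation: [[-0.001, -0.361, 0.932], [0.001, 0.932, 0.361], [-1.0, 0.001, -0.001]]
force: [0.6, -0.2, 0.2]
finger_gap: 0.998
```

Call:
play_rows --plan '[[[0,0,0],0],[[0,0,0],0],[[0,0,0],0],[[0,0,0],0],[[0,0,0],0],[[0,0,0],0],[[0,0,0],0],[[0,0,0],0],[[0,0,0],0],[[0,0,0],0]]' --gripper 0 --force 25

```text
time_s: 9.9
tcp_pos: [0.4862, -0.3382, 0.0756]
orientation: [[-0.001, -0.362, 0.932], [-0.0, 0.932, 0.362], [-1.0, 0.0, -0.001]]
force: [-3.3, -1.3, 2.5]
finger_gap: 0.44
```

Call:
play_rows --plan '[[[0,0,0],0],[[0,0,0],0],[[0,0,0],0],[[0,0,0],0]]'

```text
time_s: 10.23
tcp_pos: [0.4862, -0.3382, 0.0755]
orientation: [[-0.001, -0.362, 0.932], [-0.0, 0.932, 0.362], [-1.0, 0.0, -0.001]]
force: [-5.2, -1.7, 2.3]
finger_gap: 0.442
```

Run:
```python
from ang import *
c=cam("wrist");s=bot.sense();o=s["orientation"]
print(s["tcp_pos"],s["force"],s["ft_torque"],s["finger_gap"],np.degrees(np.arctan2(o[1,2],o[0,2])))
save(c,"w9.png",(180,160,360,290),4.4)
```

```text
[ 0.48624187 -0.33819388  0.07553713] [-6.33211926 -1.04601812  2.75699141] [-0.21931675  0.7523261  -0.00130171] 0.4411024026900703 21.207039954973887
```

View pics/w9.png

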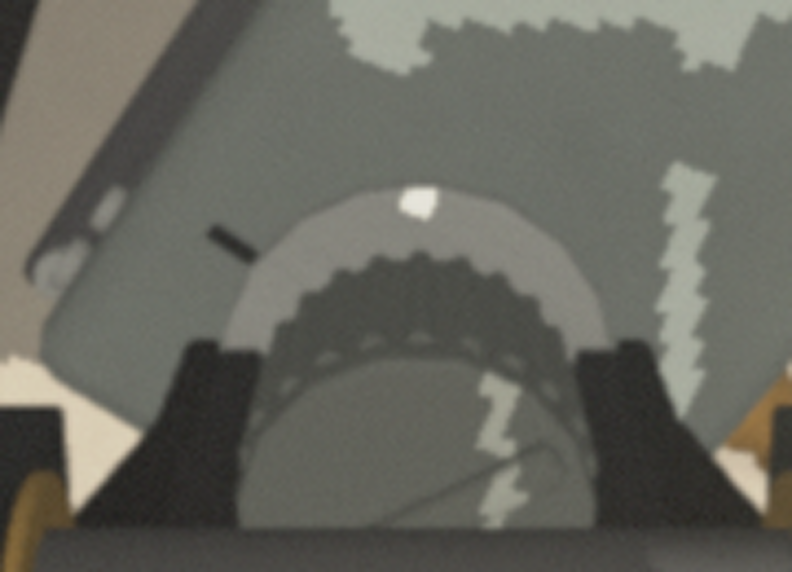

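Call:
play_rows --plan '[[[0.005,0,-0.05],3],[[0.007,0,-0.05],7],[[0.011,0,-0.05],11],[[0.015,0,-0.05],15],[[0.019,0,-0.05],19],[[0.023,0,-0.05],23],[[0.027,0,-0.05],27],[[0.031,0,-0.05],31],[[0.035,0,-0.05],35],[[0.035,0,-0.05],35]]'

```text
time_s: 11.12
tcp_pos: [0.4855, -0.3382, 0.0751]
orientation: [[-0.002, 0.242, 0.97], [0.0, 0.97, -0.242], [-1.0, -0.0, -0.002]]
force: [-6.7, -0.9, 3.2]
finger_gap: 0.439
```

```bash
cat > st.py <<'E'
from h import *
import sys
s=bot.sense();o=s["orientation"]
print(s["time_s"],s["tcp_pos"].round(4),"F",s["force"].round(2),"T",s["ft_torque"].round(3),"gap",round(s["finger_gap"],3),"yaw",round(np.degrees(np.arctan2(o[1,2],o[0,2])),2),"j6",s["joint_pos"][5].round(3))
E
python3 st.py; python3 -c "
from h import *
c=cam('wrist');save(c,'w10.png',(180,160,360,290),4.4)"
```

```text
11.1167 [ 0.4855 -0.3382  0.0751] F [-6.7  -0.91  3.24] T [-0.166  0.992 -0.06 ] gap 0.439 yaw -14.0 j6 -0.496
```

View pics/w10.png

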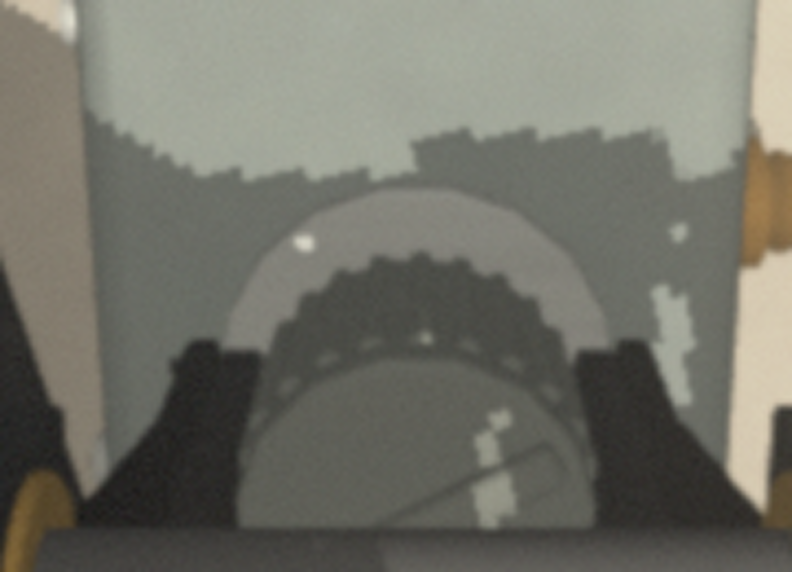

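Call:
play_rows --plan '[[[0.004,0,-0.08],4],[[0.008,0,-0.08],8],[[0.012,0,-0.08],12],[[0.015,0,-0.08],15],[[0.015,0,-0.08],15]]'

```text
time_s: 11.58
tcp_pos: [0.4852, -0.3381, 0.075]
orientation: [[-0.001, 0.483, 0.875], [-0.0, 0.875, -0.483], [-1.0, -0.0, -0.001]]
force: [-4.8, -0.4, 1.7]
finger_gap: 0.438
```

```bash
python3 st.py
```

```text
11.5833 [ 0.4852 -0.3381  0.075 ] F [-4.79 -0.35  1.66] T [-0.253  0.828 -0.051] gap 0.438 yaw -28.9 j6 -0.237
```

Call:
play_rows --plan '[[[0.004,0,0],4],[[0.008,0,0],8],[[0.012,0,0],12],[[0.015,0,0],15],[[0.015,0,0],15]]'

```text
time_s: 12.0
tcp_pos: [0.4849, -0.338, 0.0749]
orientation: [[-0.001, 0.692, 0.722], [0.0, 0.722, -0.692], [-1.0, -0.001, -0.001]]
force: [-6.4, -0.8, 3.5]
finger_gap: 0.447
```

```bash
python3 st.py
```

```text
12.0 [ 0.4849 -0.338   0.0749] F [-6.36 -0.84  3.51] T [-0.197  1.046  0.311] gap 0.447 yaw -43.79 j6 0.023
```

```bash
python3 -c "
from h import *
c=cam('wrist');save(c,'w11.png',(180,160,360,290),4.4)"; python3 st.py
```

```text
12.05 [ 0.485  -0.338   0.0749] F [-6.34 -0.24  4.21] T [-0.112  1.033  0.342] gap 0.443 yaw -43.67 j6 0.021
```

View pics/w11.png

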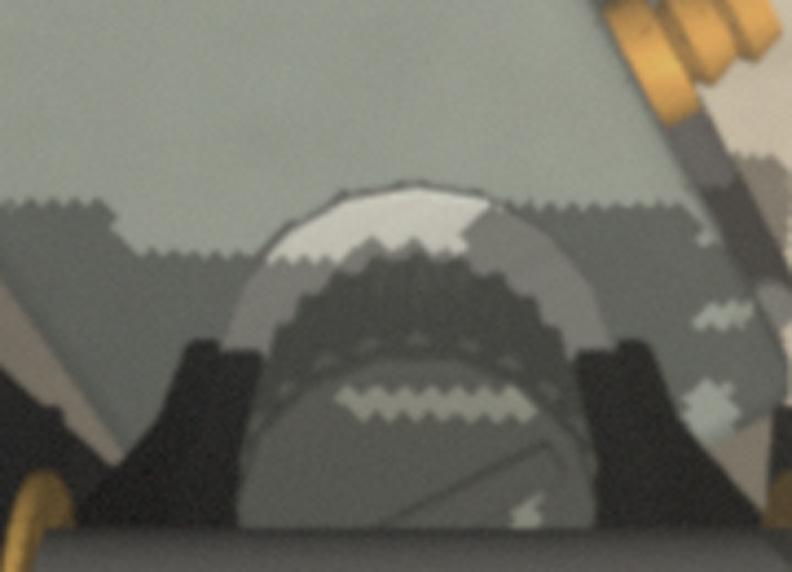

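Call:
play_rows --plan '[[[0.002,0,-0.05],2],[[0.003,0,-0.05],3],[[0.003,0,-0.05],3],[[0.003,0,-0.05],3]]'

```text
time_s: 12.38
tcp_pos: [0.4853, -0.3375, 0.0749]
orientation: [[-0.0, 0.727, 0.686], [0.0, 0.686, -0.727], [-1.0, -0.0, -0.0]]
force: [-4.2, -0.3, 3.7]
finger_gap: 0.441
```

```bash
python3 -c "
from h import *
c=cam('wrist');save(c,'w12.png',(180,160,360,290),4.4)"; python3 st.py
```

```text
12.4333 [ 0.4853 -0.3375  0.0749] F [-3.47  1.11  2.83] T [0.067 0.548 0.651] gap 0.444 yaw -46.69 j6 0.074
```

View pics/w12.png

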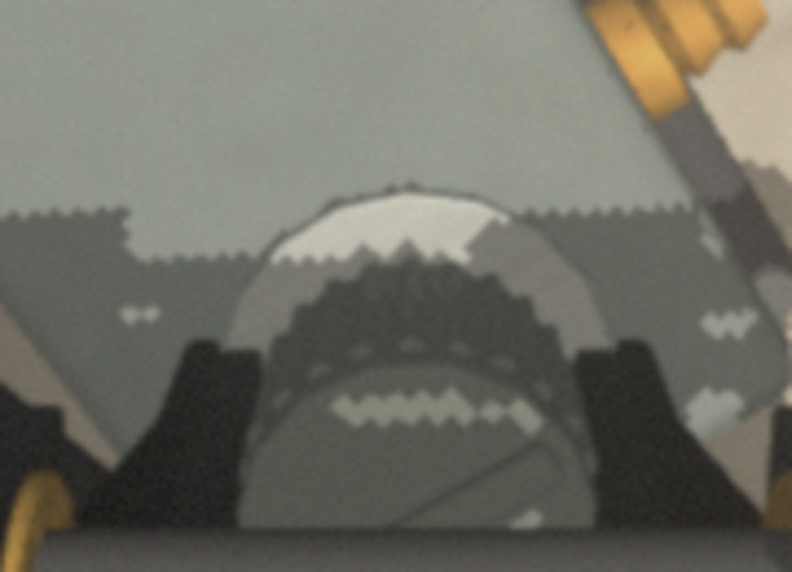

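Call:
play_rows --plan '[[[0,0,0],-3],[[-0.002,0,0],-7],[[-0.007,0,0],-12],[[-0.012,0,0],-17],[[-0.017,0,0],-22],[[-0.022,0,0],-27],[[-0.027,0,0],-32],[[-0.032,0,0],-37],[[-0.037,0,0],-42],[[-0.04,0,0],-45]]'

```text
time_s: 13.27
tcp_pos: [0.4857, -0.3376, 0.0754]
orientation: [[0.001, 0.027, 1.0], [0.0, 1.0, -0.027], [-1.0, 0.0, 0.001]]
force: [-2.1, 0.1, 2.2]
finger_gap: 0.439
```

```bash
python3 st.py
```

```text
13.2667 [ 0.4857 -0.3376  0.0754] F [-2.09  0.06  2.21] T [ 0.038  0.292 -0.14 ] gap 0.439 yaw -1.55 j6 -0.715
```

Call:
play_rows --plan '[[[-0.004,0,0],-4],[[-0.009,0,0],-9],[[-0.014,0,0],-14],[[-0.019,0,0],-19],[[-0.024,0,0],-24],[[-0.029,0,0],-29],[[-0.034,0,0],-34],[[-0.039,0,0],-39],[[-0.044,0,0],-44],[[-0.05,0,0],-48]]'

```text
time_s: 14.1
tcp_pos: [0.4861, -0.3374, 0.0759]
orientation: [[0.002, -0.725, 0.689], [0.0, 0.689, 0.725], [-1.0, -0.001, 0.002]]
force: [-0.5, 0.4, 1.3]
finger_gap: 0.443
```

Call:
play_rows --plan '[[[0,0,0],0],[[0,0,0],0],[[0,0,0],0]]'

```text
time_s: 14.35
tcp_pos: [0.486, -0.3375, 0.0759]
orientation: [[0.002, -0.721, 0.693], [0.0, 0.693, 0.721], [-1.0, -0.001, 0.001]]
force: [2.0, 2.2, 1.6]
finger_gap: 0.439
```

```bash
python3 -c "
from h import *
c=cam('wrist');save(c,'w13.png',(180,160,360,290),4.4)
c=cam('top');save(c,'t13.png',(205,190,325,270),6)
c=cam('scene');save(c,'s13.png')"; python3 st.py
```

```text
14.5 [ 0.486  -0.3375  0.0759] F [3.85 1.49 0.18] T [ 0.304 -0.757  0.009] gap 0.44 yaw 46.15 j6 -1.547
```

View pics/w13.png

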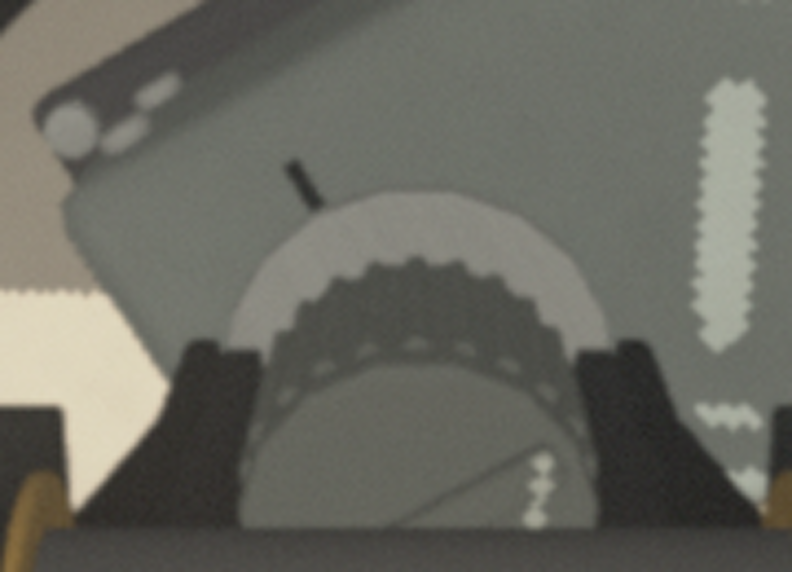

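View pics/s13.png

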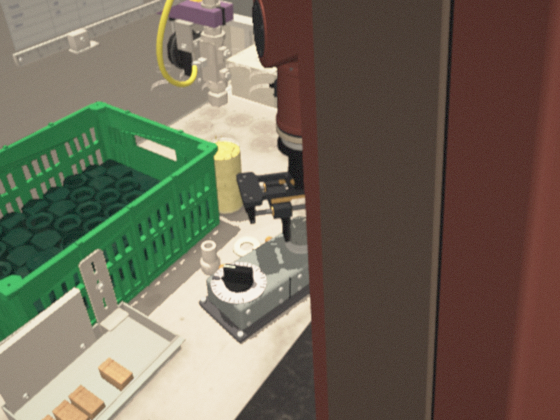

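Run:
```python
import cv2,numpy as np
ims=[]
for n in (9,10,11,12,13):
    im=cv2.imread(f"pics/w{n}.png")[410:530,370:610]
    im=cv2.resize(cv2.createCLAHE(3,(2,2)).apply(cv2.cvtColor(im,cv2.COLOR_BGR2GRAY)),(400,200))
    cv2.putText(im,str(n),(5,30),0,1,255,2);ims.append(im)
ims.append(ims[0]*0)
cv2.imwrite("pics/cmp.png",np.vstack([np.hstack(ims[i:i+2]) for i in (0,2,4)]))
```

```text
(no output)
```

View pics/cmp.png

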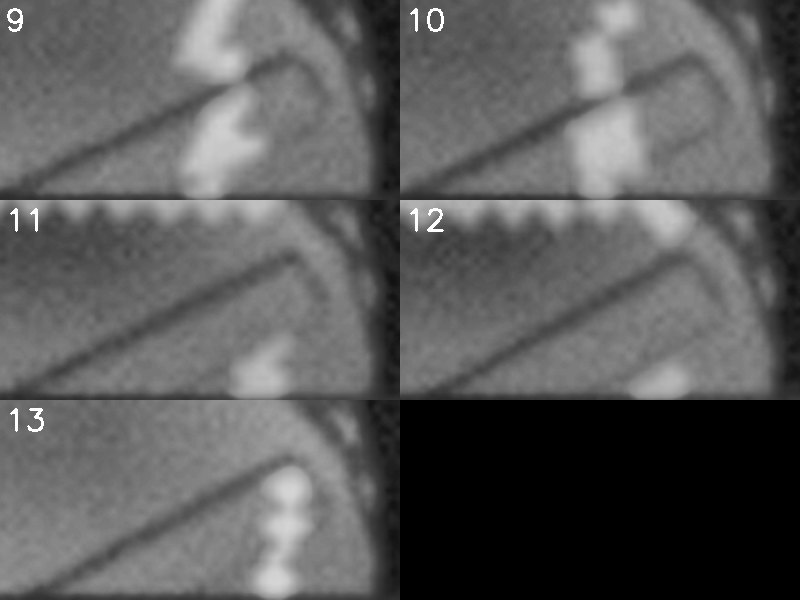

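```bash
cat > rib.py <<'E'
from h import *
c0=cam("wrist");T=np.array(c0["tool_from_camera"]);f=210/np.tan(np.radians(c0["fov_y"])/2)
def tool(u,v,xt):
    d=T[:3,:3]@np.array([(u-c0["cx"])/f,-(v-c0["cy"])/f,-1]);o=T[:3,3]
    return o+d*(xt-o[0])/d[0]
# n: yaw, tcp z, expected line, col ranges (crop px = 370+X*.6, 410+Y*.6)
R={9:(21.2,.0755,(18,190,280,58),[(35,170),(240,275)]),10:(-14.0,.0751,(10,190,285,58),[(25,150),(235,280)]),11:(-43.67,.0749,(25,190,290,58),[(40,280)]),12:(-46.69,.0749,(30,190,285,57),[(45,275)]),13:(46.15,.0759,(45,190,290,58),[(60,270)])}
import sys
def run(n,yaw,tz,l,rg):
    g=cv2.GaussianBlur(cv2.cvtColor(cv2.imread(f"pics/w{n}.png"),cv2.COLOR_BGR2GRAY).astype(np.float32),(0,0),2.)
    P=[]
    for a,b in rg:
        for X in range(int(370+a*.6),int(370+b*.6)):
            ye=410+.6*(l[1]+(l[3]-l[1])*((X-370)/.6-l[0])/(l[2]-l[0]))
            ys=np.arange(int(ye)-7,int(ye)+8);ys=ys[ys<522]
            w=g[ys,X]; i=np.argmin(w)
            if 0<i<len(w)-1:
                o=(w[i-1]-w[i+1])/(2*(w[i-1]-2*w[i]+w[i+1])+1e-9); P.append((X,ys[i]+o))
    P=np.array(P)
    for _ in range(4):
        k=np.polyfit(P[:,0],P[:,1],1);r=P[:,1]-np.polyval(k,P[:,0]);P=P[abs(r)<max(2*r.std(),.5)]
    q=[tool(180+(x+.5)/4.4-.5,160+(np.polyval(k,x)+.5)/4.4-.5,tz-.103) for x in (400,540)]
    d=q[1]-q[0]; rel=np.degrees(np.arctan2(d[1],d[2]))
    print(n,len(P),"rms",r.std().round(2),"rel",rel.round(2),"world",(yaw+rel).round(2), "dist from axis mm",((d[1]*q[0][2]-d[2]*q[0][1])/np.hypot(d[1],d[2])*1000).round(2))
if __name__=="__main__":
    for n,v in R.items(): run(n,*v)
E
python3 rib.py
```

```text
9 97 rms 0.61 rel 28.65 world 49.85 dist from axis mm -2.29
10 77 rms 0.37 rel 28.56 world 14.56 dist from axis mm -2.38
11 127 rms 0.48 rel 29.19 world -14.48 dist from axis mm -2.45
12 127 rms 0.55 rel 32.48 world -14.21 dist from axis mm -1.87
13 112 rms 0.53 rel 31.47 world 77.62 dist from axis mm -1.32
```

Call:
play_rows --plan '[[[0,0,0],1],[[0,0,0],1.5],[[0,0,0],1.5],[[0,0,0],1.5],[[0,0,0],1.5],[[0,0,0],1.5]]'

```text
time_s: 15.05
tcp_pos: [0.4859, -0.3375, 0.0759]
orientation: [[0.001, -0.703, 0.711], [0.0, 0.711, 0.703], [-1.0, -0.001, 0.001]]
force: [4.5, 1.8, 1.1]
finger_gap: 0.443
```

```bash
python3 - <<'E'
from rib import *
c=cam('wrist');save(c,'w14.png',(180,160,360,290),4.4)
s=bot.sense();o=s["orientation"];y=np.degrees(np.arctan2(o[1,2],o[0,2]))
run(14,y,s["tcp_pos"][2],(45,190,290,58),[(60,240)])
print(s["joint_vel"].round(4));save(c,"w14f.png")
c=cam('scene');save(c,'s14.png',(190,210,340,320),5)
E
python3 st.py
```

```text
14 107 rms 0.64 rel 30.95 world 75.6 dist from axis mm -1.3
[0.0001 0.0003 0.     0.0011 0.001  0.0001]
15.2 [ 0.486  -0.3375  0.0759] F [ 4.53  1.82 -0.57] T [ 0.446 -0.99  -0.025] gap 0.443 yaw 44.65 j6 -1.521
```

View pics/w14f.png

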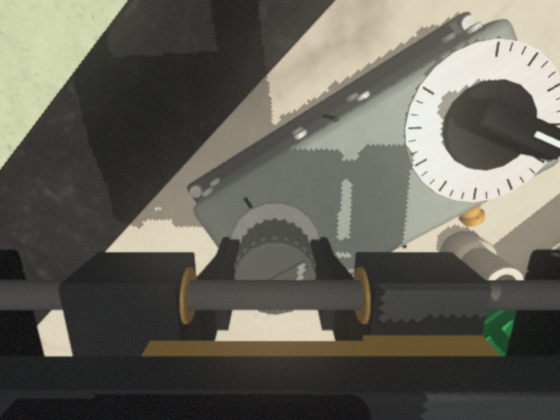

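View pics/s14.png

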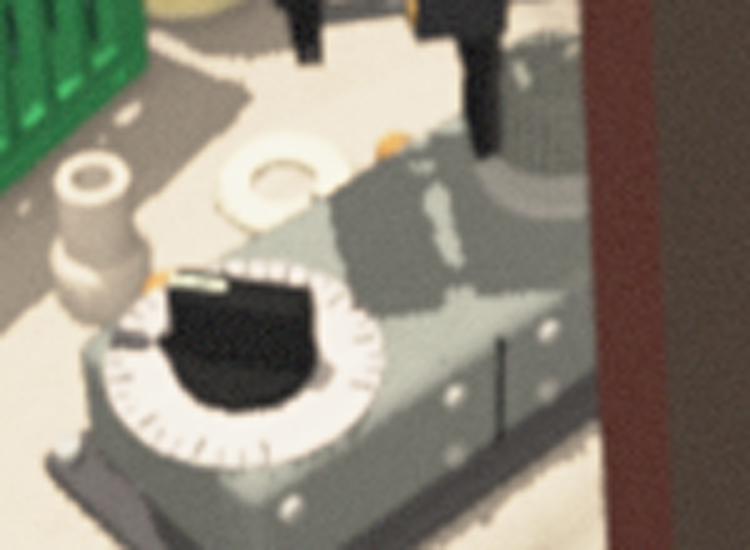

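Cap at 75.6° against the stop at −14.3°, so about 90°. The dial is still on the tab and the arm is at rest, holding the cap.

```bash
python3 -c "
from workcell import bot
print(bot.hand_in())"
```

```text
the job is handed in; nothing more can be done
None
```

I set the dose dial first, then bottomed the bleed cap, backed it off a quarter turn, and handed in at about 15 s with the gripper still holding the cap.

- **Dial:** I turned it about 49° counterclockwise and let go. The wrist close-up taken after release shows the pointer tip on the tab tip, well within 1°. A later scene view shows it unchanged, with the tab still in place.
- **Cap, screwing down:** I turned it clockwise until it hit the hard stop. The torque rose to about 0.65 N m and the cap stopped turning, with its rib at −14.3° in the world frame.
- **Cap, backing off:** The first back-off came out about 2° over a quarter turn. I turned it back 1.5°, and the rib then measured 75.6°, which is about 90° from the stop. I put the measurement error at about 1°.
- **State at hand-in:** The arm was still, gripping with 25 N and with about 5 N of side load on the cap.
- **Slip:** The cap turned about 2–3° in the gripper during the work. I took the final angle from the rib in the images, so the slip does not affect it.
- **Small parts:** The nozzle and gasket look untouched in the last views. The hex key was not in those views, and I never worked near it.

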